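Pack the lipstick and click the vanity case shut

TASK

Pick up the lipstick tube that lies on the granite and lay it down flat in the empty compartment of the open vanity case. Then swing the case's lid down and press on the edge far from the hinge until the catch clicks and the lid stays shut, without forcing it. Leave the case about where it stands and do not disturb the tweezer, hairbrush, bowl of bangles or organiser.

Things in the scene. Friction and masses are not known exactly. Their poses are not given: they have to be found in the camera images.
- case: Ivory plastic vanity case with a hinged lid, loose on the granite on rubber feet, 1.3 to 2 kg. Base 140 mm deep (its x), 200 mm wide (its y), rim 56 mm high, walls 5 mm. Origin: centre of the underside, z up. Hinge along its y at the +x side; a steel catch in the middle of its -x side, roughly towards the robot, standing out 10 mm from the wall.
- tray_floor (a point): Centre of the floor of the empty compartment (on the case's -y side), 8 mm above the granite, with the case's axes. It is 130 mm long (case x), 93 mm wide (case y), open upward, 48 mm below the rim. A wall 4 mm thick and 42 mm high parts it from the +y compartment, which holds a flat powder compact and a small box.
- lid (a joint): Angle of the lid in rad: 0 would be flat on the rim, grows as it opens; 1.57 is upright, 1.95 the end stop, leaning back away from the robot. The hinge is a little stiff (under 0.2 N m), so the lid stays at the angle where it is left. Clicked shut it rests at 0 to 0.05; left on top of its catch it reads 0.057 to 0.12.
- lid_hinge (a point): Middle of the hinge line, 70 mm along +x from the case centre, 57 mm above the granite. It turns with the lid: y along the hinge, -x to the lid's free edge, z out of the lid's outer face. The lid is a plate 140 mm deep, 200 mm wide, 12 mm thick; the hinge line lies on its inner (mirror) face, so the outer face is 12 mm off it.
- lid_edge (a point): Middle of the lid's free edge on its outer face (the upper face once shut), 140 mm from the hinge line; axes as lid_hinge. This is the edge to press, on the plate just behind it. Pressing nearer the hinge takes much more force. The lid bears at most 35 N from the robot.
- lipstick_center (a point): Centre of the lipstick tube, a square plastic tube 80 mm long (its x) and 24 by 24 mm across, 30 to 55 g, rose coloured with a brass band, lying on the granite on one of its long sides, on the left or right of the case. A second, like tube stands in the organiser and stays there.
- tweezer_center (a point): Centre of the chrome tweezer, 105 mm long (its x), about 22 mm wide and 8 mm high, lying on the granite on the other side of the case. A bystander.
- hairbrush: Pink hairbrush, 210 mm long (its x, handle to -x), 58 mm wide and 35 mm high, bristles up, lying on the granite beyond the case. Origin: underside, near the middle. A bystander.
- bowl: White ceramic bowl of bangles, 136 mm across and 65 mm high with its bangles. Origin: centre of its underside. A bystander.
- organiser: Foot of the rotating clear acrylic organiser, fixed to the granite; the organiser above is 190 mm across and 211 mm high and turns easily. Origin: centre of its underside. A bystander.
- hasp (a point): Steel hasp on the middle of the free edge, 38 mm wide, 11 mm out in front of the lid, reaching 19 mm past its inner face; its tooth must ride over the catch's sprung roller. The catch's height differs from case to case by 6 mm, unseen: pressed at the edge it resists with 10 to 16 N, gives way with a click and soon meets a hard stop, 0 to 7 mm above flush.
- organiser_top (a point): A point on top of the organiser's clear centre post, 20 mm off the axis about which the organiser turns, 211 mm above the granite.
Things that resemble listed ones, but are neither listed nor needed, are in the scene too. Leave any blue or green look-alike of the part that bears lipstick_center alone.

How it is judged:
On the way, in this order (a step that is already met when the one before it is completed fails the run):
1. the lipstick lies flat on the floor of the empty compartment and the fingers have let go (horizontal distance between lipstick_center and tray_floor below 0.07 m and y of lipstick_center in the frame of case below -0.01 m and z of lipstick_center in the frame of case below 0.03 m and angle between lipstick_center's own x axis and vertical above 1.35 rad and contact force between the fingers and lipstick below 0.1 N), for 0.2 s.
2. the lid has clicked shut (value of joint lid below 0.053 rad), for 0.2 s.
At the end, for the whole second after the job is handed in: Lipstick flat (within 13 degrees) on the floor of the compartment that was empty; lid clicked shut (under 0.053 rad), at rest by itself; case level, within 50 mm of its start; tweezer, hairbrush and bowl within 30 mm of theirs, organiser not turned over 40 degrees (value of joint lid below 0.053 rad and velocity of joint lid between -0.05 and 0.05 rad/s and y of lipstick_center in the frame of case between -0.095 and -0.01 m and x of lipstick_center in the frame of case between -0.065 and 0.065 m and z of lipstick_center in the frame of case below 0.03 m and angle between lipstick_center's own x axis and vertical above 1.35 rad and distance of case from where it was at the start of the episode below 0.05 m and angle between case's own z axis and vertical below 0.03 rad and linear speed of case below 0.01 m/s and distance of each of tweezer_center, hairbrush, bowl from where it was at the start of the episode below 0.03 m and distance of organiser_top from where it was at the start of the episode below 0.015 m); the robot touches nothing.
It fails at once if the lid or case is forced: the robot presses on it with more than 35 N (contact force between any of the fingers, the arm and case above 35 N).
It fails at once if the case is pushed or dragged more than 60 mm (distance of case from where it was at the start of the episode above 0.06 m).
It fails at once if the case tips by more than 12 degrees (angle between case's own z axis and vertical above 0.21 rad).
It fails at once if the lipstick is dropped from a height or thrown (faster than 1.3 m/s) (linear speed of lipstick above 1.3 m/s).
It fails at once if a bystander is knocked more than 40 mm away, or the organiser turned by more than about 60 degrees (distance of any of tweezer_center, hairbrush, bowl from where it was at the start of the episode above 0.04 m or distance of organiser_top from where it was at the start of the episode above 0.02 m).
It also fails if it takes over 64 s, if anything falls off the work surface, if the arm or the gripper's body presses on something with over 40 N, if the wrist force passes 120 N, or if a joint passes its speed limit or range.

ROBOT

A 6-joint arm with a two-finger parallel gripper is mounted at the origin on the work surface. World frame = base frame: x ahead of the robot, y to its left, z up, the work surface at z = 0. Lengths are in m, angles in rad, forces in N, time in s.
With the tool pointing down it reaches from about 0.35 to 0.975 m from the base axis. Payload 4.9 kg.
Tool frame: the origin (TCP) lies on the front face of the gripper's body, between the roots of the fingers; the fingertips stand 73 mm ahead of it and the grasp point (between the pads) lies 54 mm ahead of it; x points along the fingers, y is the direction in which the jaws open and shut, and the axes are right-handed (so a half turn about x gives the same grasp; the last joint's range is limited). The gripper opens to 85 mm and grips with 20 to 120 N. Pads are 22 mm wide; open, the fingers measure 114 mm over their backs; the gripper's body (76 mm by 85 mm) begins 54 mm behind the grasp point. The pads swing forward as they close: fully open they stand 13 mm farther back than shut.
Start: joints at [1.089, 0.053, 1.613, -0, 1.476, -0.119], TCP at [0.222, 0.584, 0.304] pointing down, gripper open.
Joint ranges: [-3.01, 3.01], [-1.01, 2.22], [0.06, 2.58], [-1.02, 4.17], [0.09, 2.62], [-3.14, 3.14]. Speed limits (rad/s): [2.57, 2.57, 3.14, 3.14, 3.14, 3.14].

INTERFACE

Orientations are given as [roll, pitch, yaw] about the fixed x, y, z axes, in that order (R = Rz(yaw) Ry(pitch) Rx(roll)).
In Python, from bench import read_state, grab_frame, sign_off gives the robot as it stands.
- The arm moves only by the shell command python3 -m inch 'ROWS'. ROWS is JSON, a list of rows, each a list of 5 numbers: the shift along the tool's x, y, z in m, then the turn about the tool's x in rad, then the opening, from -1 (shut) to 1 (fully open). A call has 1 to 20 rows; each row is the pose to reach, as a shift and turn from the pose commanded when the call began, along the tool's axes at that moment; what a row does not reach only later rows make up. A row lasts 1/8 s, in which the tool goes at most 62.5 mm and 10.7 degrees, less where a joint would pass 70% of its speed; a pose out of reach is approached as far as the arm can. A call with a gripper value outside its range is refused whole. The fingers move at their own pace and stop on an object; the grip force is fixed at half the most. Time passes only in rows, so rows that repeat a pose let the fingers close. It gives the time, the measured TCP pose, the force and the opening at its end, in the units of the state.
- read_state(): the state, without advancing time (a new reading comes with each control period).
- grab_frame(name): name is "side" or "top"; returns a dict with "pixels" (420x560x3 uint8, red, green, blue), "fx", "fy", "cx", "cy" (pixels), "R" (3x3) and "t" (3): a world point X has camera coordinates R X + t. Camera axes: x right, y down, z forward; pixel columns grow to the right and rows downward; lengths in m; the calibration is good to about 2 mm. A picture is of the moment at which its call begins. There is no depth.
- sign_off(): hands the job in, once; it reports no verdict.
The state is a dict: "clock": time; "qpos": joint angles; "joint_velocities": joint speeds; "effort": joint torques, N m; "tcp_pos": TCP position; "ee_rot": TCP orientation; "wrist_force": force on the tool from outside, world axes, zero at the start; "ft_torque": the same for the moment, N m; "grip_width": opening from 0.0 (shut) to 1.0 (fully open).
Only numpy, scipy, OpenCV 4.12 (cv2) and the standard library are available. Lean on these libraries where they do the work, as an engineer would, in place of code of your own. Each camera call takes 0.05 s, during which the arm holds its last target. There are 200 camera calls.

## Working session

There is one attempt and no reset: what is moved stays moved. The work goes in short steps, Python scripts to look and compute and a shell command to move; the robot and the scene stay as the last step left them, time stands still between calls to the robot, and variables do not carry over. Pictures are saved under pics/ and viewed, about 8 in all and at most 12, crops included, and the job is handed in when it is done.

```bash
mkdir -p pics; ls; cat > h.py <<'E'
import numpy as np, cv2, sys
from bench import read_state, grab_frame, sign_off
def snap(cam,name,crop=None,scale=1.4):
    f=grab_frame(cam); np.savez(f'cal_{cam}.npz',**{k:np.array(f[k]) for k in('fx','fy','cx','cy','R','t','pixels')})
    im=f['pixels'][:,:,::-1]
    if crop: u0,v0,u1,v1=crop; im=im[v0:v1,u0:u1]
    cv2.imwrite(f'pics/{name}.png',cv2.resize(im,None,fx=scale,fy=scale,interpolation=cv2.INTER_CUBIC))
def onplane(cam,u,v,z):
    c=np.load(f'cal_{cam}.npz'); R,t=c['R'],c['t']
    d=R.T@np.array([(u-c['cx'])/c['fx'],(v-c['cy'])/c['fy'],1]); o=-R.T@t
    return o+d*(z-o[2])/d[2]
def proj(cam,X):
    c=np.load(f'cal_{cam}.npz'); p=c['R']@np.array(X)+c['t']
    return np.array([c['fx']*p[0]/p[2]+c['cx'],c['fy']*p[1]/p[2]+c['cy']])
E
python3 - <<'E'
from h import *
snap('side','s0'); snap('top','t0')
for c in('side','top'):
    k=np.load(f'cal_{c}.npz'); print(c,-k['R'].T@k['t'],k['R'][2])
s=read_state(); print(s['tcp_pos'],s['ee_rot'],s['clock'],s['wrist_force'])
E
```

```text
pics
side [ 0.40666805 -0.78450971  0.76626484] [ 0.17135286  0.73715594 -0.65363546]
top [ 0.31899082 -0.10472796  1.2906101 ] [ 2.00565331e-01 -5.71707857e-04 -9.79680163e-01]
[0.22159947 0.58394978 0.3027628 ] [-1.69167799  1.56890837 -2.05446021] 0.1 [ 0.51046946  1.12923698 -0.22089053]
```

View pics/t0.png

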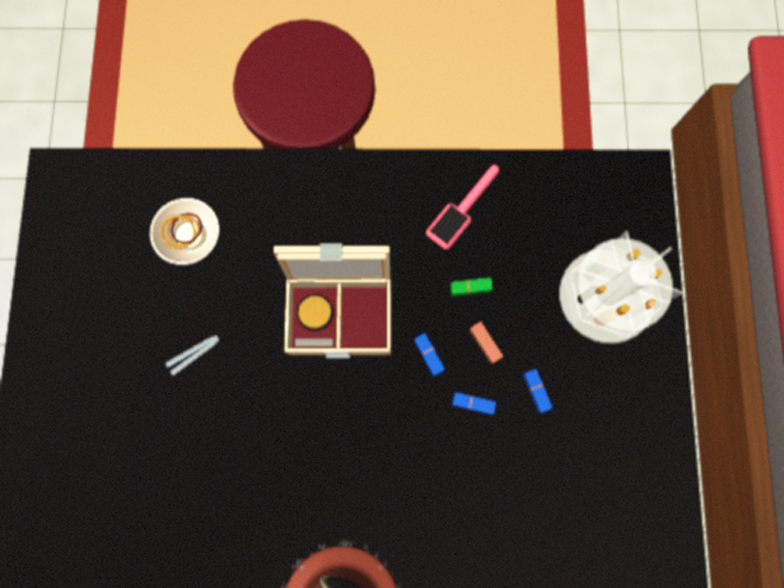

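View pics/s0.png

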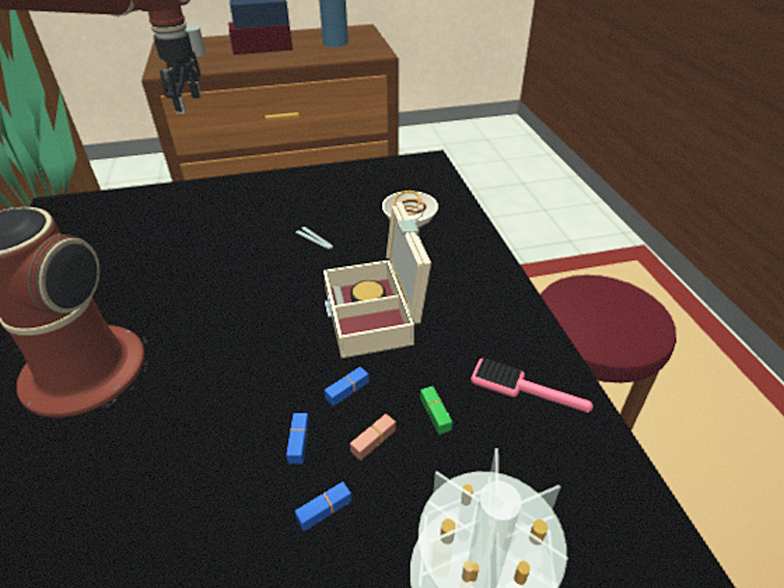

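The top view shows the case, with its open lid, at about (338,300). Candidates for the tube, in top-view pixels:
- rose tube (487,342)
- blue tubes (429,354), (474,403) and (538,391)
- green tube (471,286)
- tubes standing in the organiser (620,290)

The rose one lying on the granite fits the description. In the side view it is at (373,437). I'll check it in a close crop.

```bash
python3 - <<'E'
import cv2,numpy as np
a=np.load('cal_top.npz')['pixels'][:,:,::-1][165:305,190:390]
cv2.imwrite('pics/c1.png',cv2.resize(a,None,fx=4,fy=4,interpolation=cv2.INTER_CUBIC))
E
```

```text
(no output)
```

View pics/c1.png

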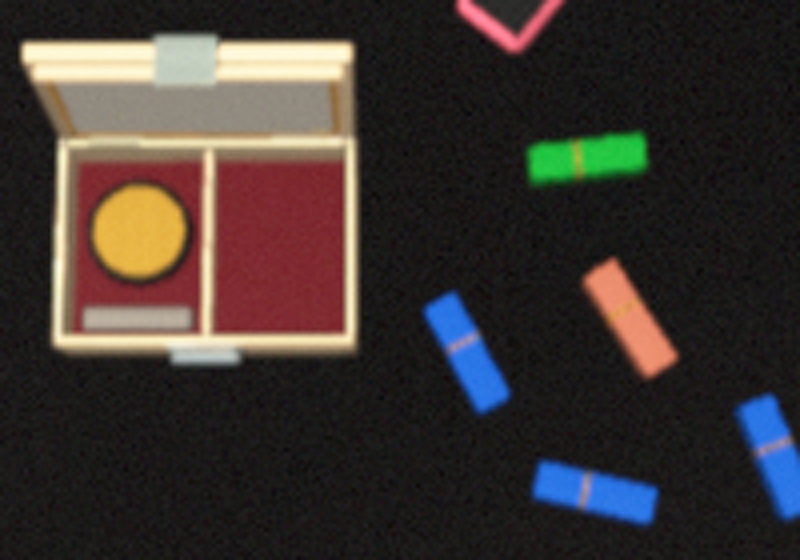

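The crop shows the rose tube with its brass band, running from (600,270) to (663,367). It is clear of its blue and green neighbours. The case rim's front corners are near (53,343) and (356,343).

```bash
cat >> h.py <<'E'
def rose(cam,z=.024):
    p=np.load(f'cal_{cam}.npz')['pixels'].astype(int); r,g,b=p[...,0],p[...,1],p[...,2]
    m=((r>150)&(g>60)&(g<160)&(b>50)&(b<140)&(r-b>80)&(g-b<60)).astype('uint8')
    n,l,st,c=cv2.connectedComponentsWithStats(m)
    out=[]
    for i in range(1,n):
        if st[i,4]>60:
            v,u=np.nonzero(l==i); P=np.array([onplane(cam,a,b_,z)[:2] for a,b_ in zip(u,v)])
            w,V=np.linalg.eigh(np.cov(P.T)); out.append((st[i].tolist(),P.mean(0).round(4),np.degrees(np.arctan2(V[1,1],V[0,1])).round(1),np.sqrt(12*w).round(3)))
    return out
E
python3 - <<'E'
from h import *
for r in rose('top'): print('top',r)
for r in rose('side',.016): print('side',r)
q=lambda u,v:(u/4-.375+190,v/4-.375+165)
for n,u,v in(('FL',53,341),('FR',357,341),('BL',61,141),('BR',357,139)): print(n,onplane('top',*q(u,v),.056).round(4))
for n,u,v in(('tubecorner',613,260),('',585,280),('',677,357),('',648,377)): print(n,onplane('top',*q(u,v),.024).round(4))
# lid free edge corners outer
for n,u,v in (('lidL',20,45),('lidR',354,45)): print(n,onplane('top',*q(u,v),.19).round(4))
# side rim: corners
for n,u,v in(('sideFR rim',340,335),('BR rim',413,327),('FL rim',325,270)): print(n,onplane('side',u/1.4,v/1.4,.056).round(4))
E
```

```text
top ([74, 0, 114, 106, 278], array([0.9895, 0.4299]), np.float64(-143.1), array([0.236, 0.452]))
top ([343, 0, 60, 107, 215], array([ 1.0154, -0.4233]), np.float64(165.0), array([0.13 , 0.405]))
top ([166, 13, 101, 72, 187], array([1.1213, 0.1298]), np.float64(112.3), array([0.19 , 0.373]))
top ([536, 26, 24, 186, 2253], array([ 0.9436, -0.8874]), np.float64(176.6), array([0.049, 0.49 ]))
top ([325, 118, 31, 35, 118], array([ 0.7987, -0.2658]), np.float64(141.6), array([0.027, 0.136]))
top ([304, 146, 32, 32, 162], array([ 0.7161, -0.2034]), np.float64(142.2), array([0.083, 0.089]))
top ([336, 230, 23, 29, 269], array([ 0.4855, -0.2765]), np.float64(-149.0), array([0.026, 0.081]))
top ([205, 392, 76, 28, 741], array([0.0731, 0.0073]), np.float64(91.6), array([0.062, 0.187]))
side ([373, 185, 29, 13, 121], array([0.9315, 0.0505]), np.float64(-173.4), array([0.036, 0.091]))
side ([454, 185, 87, 92, 102], array([ 1.1511, -0.164 ]), np.float64(89.9), array([0.003, 0.377]))
side ([78, 234, 23, 43, 252], array([ 0.0841, -0.003 ]), np.float64(95.9), array([0.043, 0.142]))
side ([370, 275, 53, 17, 63], array([ 0.8043, -0.2794]), np.float64(143.7), array([0.008, 0.133]))
FL [0.4654 0.1111 0.056 ]
FR [ 0.4658 -0.0907  0.056 ]
BL [0.6016 0.1107 0.056 ]
BR [ 0.6034 -0.0901  0.056 ]
tubecorner [ 0.5259 -0.266   0.024 ]
 [ 0.5119 -0.2465  0.024 ]
 [ 0.4592 -0.308   0.024 ]
 [ 0.4455 -0.2879  0.024 ]
lidL [0.6311 0.1146 0.19  ]
lidR [ 0.6315 -0.0896  0.19  ]
sideFR rim [ 0.4694 -0.0863  0.056 ]
BR rim [ 0.6029 -0.0981  0.056 ]
FL rim [0.4693 0.1063 0.056 ]
```

```bash
cat >> h.py <<'E'
from scipy.spatial.transform import Rotation as Ro
def delta(target,ang=None):
    s=read_state(); R=Ro.from_euler('xyz',s['ee_rot']).as_matrix(); p=np.array(s['tcp_pos'])
    a=np.degrees(np.arctan2(R[1,1],R[0,1])); out=[(R.T@(np.array(target)-p)).round(4)]
    # turning +phi about tool x (down) turns jaw heading by -phi in world
    if ang is not None: d=(ang-a+90)%180-90; out.append(('turn',round(-np.radians(d),4)))
    print('tcp',p.round(4),'jaw heading',a.round(1),'toolx',R[:,0].round(3),'t',round(s['clock'],2),'F',np.round(s['wrist_force'],1),'grip',round(s['grip_width'],3),'q6',round(s['qpos'][5],2),*out)
E
python3 - <<'E'
from h import *
delta([.4855,-.277,.17],121.8)
E
```

```text
tcp [0.2216 0.5839 0.3028] jaw heading 69.2 toolx [-0.001 -0.002 -1.   ] t 0.1 F [ 0.5  1.1 -0.2] grip 0.999 q6 -0.12 [ 0.134  -0.711   0.5523] ('turn', np.float64(-0.9178))
```

```bash
python3 -m inch '[[0,-0.05,0.04,-0.07,0.4],[0,-0.10,0.08,-0.14,0.4],[0,-0.14,0.12,-0.21,0.4],[0,-0.19,0.16,-0.28,0.4],[0,-0.24,0.2,-0.35,0.4],[0,-0.28,0.23,-0.42,0.4],[0,-0.33,0.27,-0.48,0.4],[0,-0.38,0.3,-0.54,0.4],[0,-0.43,0.34,-0.6,0.4],[0,-0.47,0.38,-0.66,0.4],[0,-0.52,0.41,-0.72,0.4],[0,-0.57,0.44,-0.78,0.4],[0,-0.61,0.48,-0.83,0.4],[0,-0.66,0.51,-0.88,0.4],[0.03,-0.71,0.552,-0.918,0.4],[0.08,-0.711,0.552,-0.918,0.4],[0.134,-0.711,0.552,-0.918,0.4],[0.134,-0.711,0.552,-0.918,0.4]]'
python3 - <<'E'
from h import *
delta([.4855,-.277,.079],121.8)
snap('side','s1',(170,200,370,340),4)
E
```

```text
clock: 2.35
tcp_pos: [0.4825, -0.2743, 0.164]
ee_rot: [1.934, 1.559, 2.489]
wrist_force: [0.3, 0.1, 0.2]
grip_width: 0.701
tcp [ 0.4825 -0.2743  0.164 ] jaw heading 121.8 toolx [-0.01   0.007 -1.   ] t 2.35 F [0.3 0.1 0.2] grip 0.701 q6 -2.78 [ 0.085  -0.0049  0.0015] ('turn', np.float64(-0.0003))
```

View pics/s1.png

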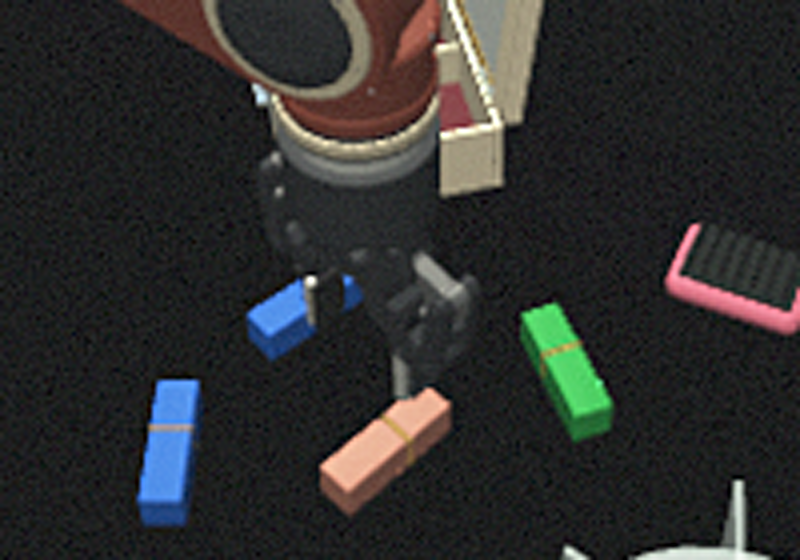

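The open fingers are over the rose tube, with tips at about (405,395) and (310,320) and the tube's centre at (387,450). I'll descend and close.

```bash
python3 - <<'E'
from h import *
q=lambda u,v:(u/4-.375+170,v/4-.375+200)
delta([.4855,-.277,.079],121.8)
for X in ([.4855,-.277,.024],[.4825,-.2743,.1]): p=proj('side',X); print(((p-[170,200])*4).round())
# side tube top-face corners
print(np.mean([onplane('side',*q(u,v),.024) for u,v in ((433,388),(451,402),(320,466),(350,485))],0))
E
python3 -m inch '[[0.03,-0.003,0.001,0,0.4],[0.06,-0.005,0.0015,0,0.4],[0.07,-0.005,0.0015,0,0.4],[0.07,-0.005,0.0015,0,0.4],[0.07,-0.005,0.0015,0,0.4]]'; python3 -c "
from h import *
delta([.4855,-.277,.079],121.8)"
```

```text
tcp [ 0.4844 -0.2755  0.1679] jaw heading 121.8 toolx [-0.004  0.003 -1.   ] t 2.4 F [-0.  -0.1  1. ] grip 0.701 q6 -2.78 [ 0.0889 -0.0023  0.0003] ('turn', np.float64(0.0001))
[379. 431.]
[367. 343.]
[ 0.49034089 -0.27953988  0.024     ]
clock: 3.02
tcp_pos: [0.4906, -0.2805, 0.1022]
ee_rot: [-1.203, 1.567, -0.648]
wrist_force: [0.0, -0.1, -0.5]
grip_width: 0.701
tcp [ 0.4906 -0.2805  0.1022] jaw heading 121.8 toolx [ 0.003 -0.002 -1.   ] t 3.02 F [ 0.  -0.1 -0.5] grip 0.701 q6 -2.78 [ 0.0232  0.0057 -0.0025] ('turn', np.float64(0.0004))
```

```bash
python3 -m inch '[[0.012,0.003,-0.001,0,0.4],[0.022,0.003,-0.001,0,0.4],[0.022,0.003,-0.001,0,0.4],[0.022,0.003,-0.001,0,-1],[0.022,0.003,-0.001,0,-1],[0.022,0.003,-0.001,0,-1],[0.022,0.003,-0.001,0,-1],[0.022,0.003,-0.001,0,-1],[0.022,0.003,-0.001,0,-1]]'; python3 -m inch '[[-0.04,0,0,0,-1],[-0.09,0,0,0,-1],[-0.12,0,0,0,-1],[-0.12,0,0,0,-1]]';python3 -c "
from h import *
delta([.53,-.039,.20],90)"
```

```text
clock: 4.15
tcp_pos: [0.4874, -0.2781, 0.0785]
ee_rot: [-1.225, 1.57, -0.669]
wrist_force: [0.5, -0.6, 3.2]
grip_width: 0.269
clock: 4.65
tcp_pos: [0.4881, -0.2785, 0.2006]
ee_rot: [-1.2, 1.566, -0.644]
wrist_force: [-0.5, -0.2, -0.9]
grip_width: 0.262
tcp [ 0.4881 -0.2785  0.2006] jaw heading 121.8 toolx [ 0.004 -0.003 -1.   ] t 4.65 F [-0.5 -0.2 -0.9] grip 0.262 q6 -2.78 [0.     0.1814 0.1619] ('turn', np.float64(0.5552))
```

```bash
python3 -m inch '[[0,0.03,0.03,0.1,-1],[0,0.07,0.06,0.2,-1],[0,0.11,0.095,0.3,-1],[0,0.15,0.13,0.42,-1],[0,0.175,0.155,0.52,-1],[0,0.181,0.162,0.555,-1],[0.02,0.181,0.162,0.555,-1],[0.02,0.181,0.162,0.555,-1],[0.02,0.181,0.162,0.555,-1]]';python3 - <<'E'
from h import *
delta([.53,-.039,.089],90)
snap('side','s2',(200,140,340,260),5)
E
```

```text
clock: 5.78
tcp_pos: [0.5286, -0.0391, 0.1766]
ee_rot: [2.963, 1.569, 2.963]
wrist_force: [0.4, 0.6, -0.1]
grip_width: 0.264
tcp [ 0.5286 -0.0391  0.1766] jaw heading 90.0 toolx [-0.002  0.    -1.   ] t 5.78 F [ 0.4  0.6 -0.1] grip 0.264 q6 -1.78 [0.0876 0.0001 0.0016] ('turn', np.float64(-0.0006))
```

View pics/s2.png

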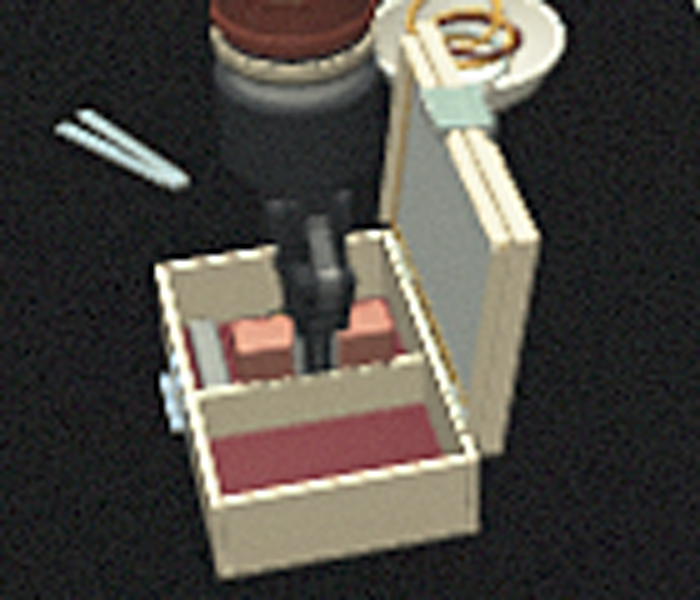

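The tube is gripped near its middle, level, and parallel to the case's x axis at (235–395,340). It hangs above the compartment, and the lid is clear of the gripper. Lowering and releasing.

```bash
python3 -m inch '[[0.03,0,0,0,-1],[0.06,0,0,0,-1],[0.08,0,0,0,-1],[0.086,0,0,0,-1],[0.087,0,0,0,-1],[0.087,0,0,0,-1]]'; python3 -m inch '[[0,0,0,0,-0.1],[0,0,0,0,-0.1],[0,0,0,0,-0.1],[0,0,0,0,-0.1]]'; python3 -m inch '[[-0.04,0,0,0,-0.1],[-0.09,0,0,0,-0.1],[-0.15,0,0,0,-0.1],[-0.2,0,0,0,-0.1],[-0.22,0,0,0,-1],[-0.22,0,0,0,-1]]';python3 - <<'E'
from h import *
delta([.70,.01,.31],90)
snap('side','s3',(200,140,340,260),5)
snap('top','t3')
E
```

```text
clock: 6.58
tcp_pos: [0.5301, -0.0388, 0.0921]
ee_rot: [-0.227, 1.569, -0.227]
wrist_force: [0.7, -1.0, -0.7]
grip_width: 0.264
clock: 7.08
tcp_pos: [0.5293, -0.0385, 0.091]
ee_rot: [-0.263, 1.571, -0.263]
wrist_force: [0.5, 0.7, -0.2]
grip_width: 0.45
clock: 7.82
tcp_pos: [0.5297, -0.0386, 0.3118]
ee_rot: [-0.206, 1.569, -0.206]
wrist_force: [-0.1, 0.6, -0.1]
grip_width: 0.031
tcp [ 0.5297 -0.0386  0.3118] jaw heading 90.0 toolx [ 0.002 -0.    -1.   ] t 7.83 F [-0.1  0.6 -0.1] grip 0.031 q6 -1.78 [0.0022 0.0486 0.1703] ('turn', np.float64(0.0002))
```

View pics/s3.png

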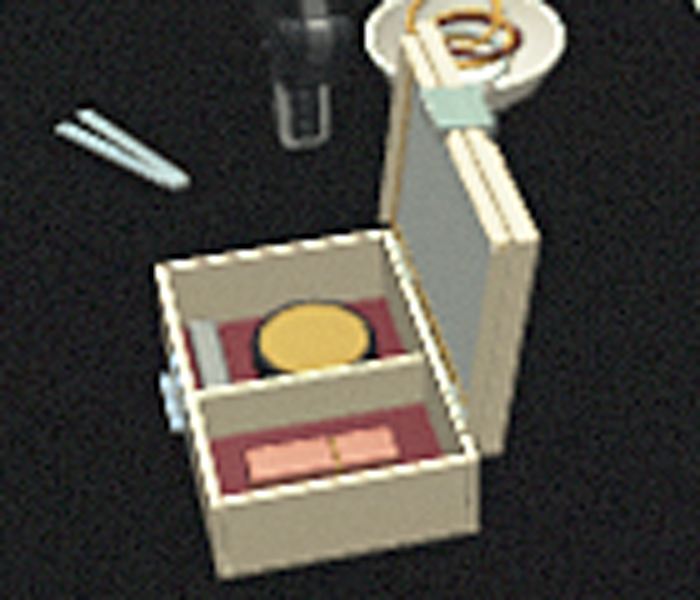

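The tube lies flat in the empty compartment at (320,455), released, and the lid is untouched. Next I go behind the lid with the fingers shut.

```bash
python3 -m inch '[[-0.01,0.02,0.05,0,-1],[-0.01,0.04,0.1,0,-1],[-0.01,0.049,0.15,0,-1],[0,0.049,0.19,0,-1],[0,0.049,0.19,0,-1],[0.04,0.049,0.19,0,-1],[0.078,0.049,0.19,0,-1],[0.078,0.049,0.19,0,-1]]'
python3 - <<'E'
from h import *
delta([.57,.01,.233],90)
snap('side','s4',(200,110,340,230),5)
E
```

```text
clock: 8.93
tcp_pos: [0.7157, 0.0106, 0.2263]
ee_rot: [3.055, 1.559, 3.055]
wrist_force: [-0.2, -0.0, -0.4]
grip_width: -0.002
tcp [0.7157 0.0106 0.2263] jaw heading 90.0 toolx [-0.012  0.001 -1.   ] t 8.93 F [-0.2 -0.  -0.4] grip -0.002 q6 -1.66 [-0.005  -0.0006 -0.1457] ('turn', np.float64(0.0))
```

View pics/s4.png

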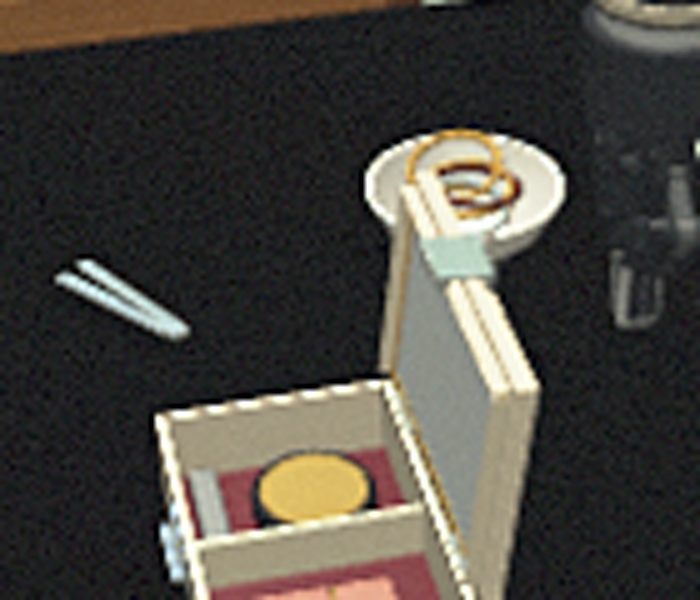

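The shut fingers are behind the lid at (640,290), clear of its outer edge at (537,385). Pulling the lid towards the robot.

```bash
python3 -m inch '[[0,0,-0.02,0,-1],[0,0,-0.04,0,-1],[0,0,-0.05,0,-1],[0,0,-0.058,0,-1],[0,0,-0.066,0,-1],[0,0,-0.074,0,-1],[0,0,-0.082,0,-1],[0,0,-0.09,0,-1],[0,0,-0.098,0,-1],[0,0,-0.106,0,-1],[0,0,-0.114,0,-1],[0,0,-0.122,0,-1],[0,0,-0.13,0,-1],[0,0,-0.138,0,-1],[0,0,-0.146,0,-1],[0,0,-0.146,0,-1]]'
python3 - <<'E'
from h import *
delta([.517,.01,.18],90)
snap('side','s5',(200,110,340,230),5)
E
```

```text
clock: 10.98
tcp_pos: [0.5726, 0.0105, 0.2328]
ee_rot: [3.121, 1.57, 3.121]
wrist_force: [-0.9, -0.2, 0.1]
grip_width: -0.001
tcp [0.5726 0.0105 0.2328] jaw heading 90.0 toolx [-0.001  0.    -1.   ] t 10.97 F [-0.9 -0.2  0.1] grip -0.001 q6 -1.68 [ 0.0529 -0.0005 -0.0556] ('turn', np.float64(0.0002))
```

View pics/s5.png

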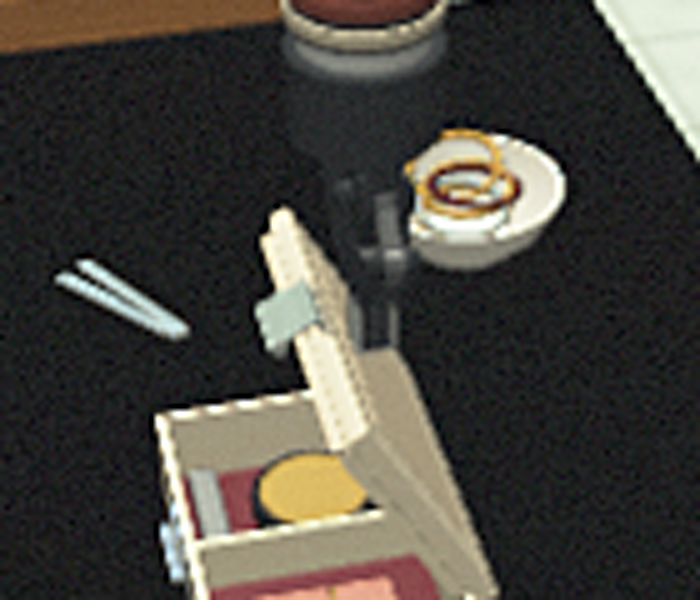

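The lid has followed to about 58 degrees, with the finger on its outer face at (375,345). I'll continue on an arc about the hinge.

```bash
python3 -m inch '[[0.003,0,-0.008,0,-1],[0.006,0,-0.015,0,-1],[0.009,0,-0.023,0,-1],[0.013,0,-0.03,0,-1],[0.018,0,-0.036,0,-1],[0.024,0,-0.041,0,-1],[0.029,0,-0.046,0,-1],[0.035,0,-0.051,0,-1],[0.041,0,-0.055,0,-1],[0.047,0,-0.058,0,-1],[0.053,0,-0.061,0,-1],[0.058,0,-0.066,0,-1],[0.062,0,-0.07,0,-1],[0.066,0,-0.074,0,-1],[0.066,0,-0.074,0,-1]]'
python3 - <<'E'
from h import *
delta([.482,.01,.16],90)
snap('side','s6',(200,140,340,260),5)
E
```

```text
clock: 12.9
tcp_pos: [0.4987, 0.0105, 0.1664]
ee_rot: [3.026, 1.57, 3.026]
wrist_force: [-0.2, -0.2, 0.3]
grip_width: 0.007
tcp [0.4987 0.0105 0.1664] jaw heading 90.0 toolx [-0.001  0.    -1.   ] t 12.9 F [-0.2 -0.2  0.3] grip 0.007 q6 -1.7 [ 0.0064 -0.0005 -0.0167] ('turn', np.float64(0.0002))
```

View pics/s6.png

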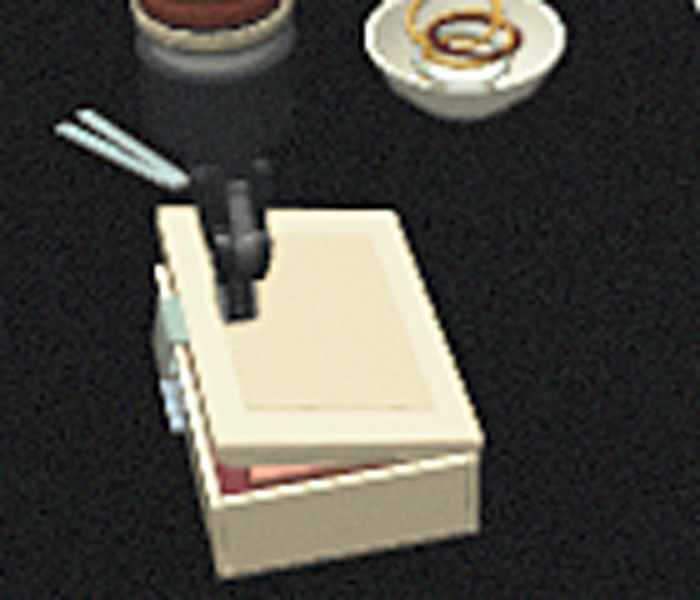

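The lid is at about 12 degrees, with the finger at (240,315) and the hasp above the catch. I'll lift, shift to just behind the free edge and come down gently.

```bash
python3 -m inch '[[-0.014,0,0,0,-1],[-0.014,0,-0.008,0,-1],[-0.014,0,-0.017,0,-1],[-0.014,0,-0.017,0,-1],[-0.007,0,-0.017,0,-1],[-0.001,0,-0.017,0,-1],[0.003,0,-0.017,0,-1],[0.007,0,-0.017,0,-1],[0.007,0,-0.017,0,-1]]'
python3 -m inch '[[0.002,0,0,0,-1],[0.004,0,0,0,-1],[0.004,0,0,0,-1]]'
python3 -c "
from h import *
delta([.482,.01,.15],90)"
```

```text
clock: 14.08
tcp_pos: [0.4821, 0.0105, 0.1594]
ee_rot: [2.982, 1.57, 2.982]
wrist_force: [-0.7, 0.1, 0.8]
grip_width: 0.003
clock: 14.45
tcp_pos: [0.4822, 0.0105, 0.1558]
ee_rot: [2.834, 1.571, 2.834]
wrist_force: [0.9, -0.2, -0.3]
grip_width: 0.0
tcp [0.4822 0.0105 0.1558] jaw heading 90.0 toolx [-0.  0. -1.] t 14.45 F [ 0.9 -0.2 -0.3] grip 0.0 q6 -1.7 [ 0.0058 -0.0005 -0.0002] ('turn', np.float64(0.0002))
```

```bash
for i in 1; do python3 -m inch '[[0.001,0,0,0,-1],[0.0015,0,0,0,-1],[0.0015,0,0,0,-1]]'; done
python3 -m inch '[[0.001,0,0,0,-1],[0.0015,0,0,0,-1],[0.0015,0,0,0,-1]]'
python3 -m inch '[[0.001,0,0,0,-1],[0.001,0,0,0,-1]]'
```

```text
clock: 14.82
tcp_pos: [0.4823, 0.0104, 0.1544]
ee_rot: [-1.538, 1.571, -1.538]
wrist_force: [0.3, 0.4, 0.1]
grip_width: 0.002
clock: 15.2
tcp_pos: [0.4823, 0.0105, 0.1528]
ee_rot: [2.96, 1.571, 2.961]
wrist_force: [0.0, 0.6, 0.3]
grip_width: 0.001
clock: 15.45
tcp_pos: [0.4823, 0.0104, 0.152]
ee_rot: [-0.382, 1.571, -0.382]
wrist_force: [-0.1, -0.2, 0.3]
grip_width: 0.002
```

```bash
python3 -m inch '[[0.001,0,0,0,-1],[0.001,0,0,0,-1]]'
python3 -m inch '[[0.001,0,0,0,-1],[0.001,0,0,0,-1]]'
python3 -m inch '[[0.001,0,0,0,-1],[0.001,0,0,0,-1]]'
```

```text
clock: 15.7
tcp_pos: [0.4824, 0.0104, 0.1516]
ee_rot: [-3.085, 1.57, -3.085]
wrist_force: [-2.5, -0.3, 5.7]
grip_width: 0.0
clock: 15.95
tcp_pos: [0.4824, 0.0104, 0.1514]
ee_rot: [-3.095, 1.57, -3.094]
wrist_force: [-5.4, 0.2, 9.3]
grip_width: 0.001
clock: 16.2
tcp_pos: [0.4823, 0.0104, 0.1505]
ee_rot: [-3.071, 1.569, -3.07]
wrist_force: [-6.0, 0.6, 10.9]
grip_width: -0.001
```

```bash
python3 -m inch '[[0.001,0,0,0,-1],[0.001,0,0,0,-1]]'
python3 -m inch '[[0.0005,0,0,0,-1],[0.001,0,0,0,-1]]'
```

```text
clock: 16.45
tcp_pos: [0.4821, 0.0104, 0.149]
ee_rot: [-3.08, 1.569, -3.08]
wrist_force: [-5.1, -0.3, 9.0]
grip_width: 0.001
clock: 16.7
tcp_pos: [0.4819, 0.0104, 0.1476]
ee_rot: [-3.097, 1.569, -3.097]
wrist_force: [-4.8, -0.6, 6.5]
grip_width: 0.003
```

```bash
python3 -m inch '[[0.0005,0,0,0,-1],[0.001,0,0,0,-1]]'
python3 -m inch '[[0.0005,0,0,0,-1],[0.001,0,0,0,-1]]'
python3 -m inch '[[0.0003,0,0,0,-1],[0.0005,0,0,0,-1]]'
```

```text
clock: 16.95
tcp_pos: [0.4821, 0.0104, 0.1462]
ee_rot: [-3.054, 1.57, -3.054]
wrist_force: [-2.8, -1.3, 3.8]
grip_width: 0.004
clock: 17.2
tcp_pos: [0.4823, 0.0105, 0.1447]
ee_rot: [0.065, 1.57, 0.065]
wrist_force: [-0.1, -0.2, 0.3]
grip_width: -0.005
clock: 17.45
tcp_pos: [0.4823, 0.0104, 0.1444]
ee_rot: [0.178, 1.571, 0.178]
wrist_force: [-0.6, 0.6, 1.3]
grip_width: 0.0
```

```bash
python3 -m inch '[[0.0005,0,0,0,-1],[0.001,0,0,0,-1]]'
python3 -m inch '[[0.0005,0,0,0,-1],[0.001,0,0,0,-1]]'
```

```text
clock: 17.7
tcp_pos: [0.4824, 0.0104, 0.1442]
ee_rot: [-2.977, 1.571, -2.977]
wrist_force: [-5.0, 0.5, 8.3]
grip_width: 0.002
clock: 17.95
tcp_pos: [0.4825, 0.0104, 0.1441]
ee_rot: [-3.089, 1.57, -3.089]
wrist_force: [-7.7, 0.4, 14.2]
grip_width: -0.002
```

The force peaked at about 11 N and fell to about 0, and then a hard stop built up to 14 N. That fits the click. I'll retreat and check that the lid stays.

```bash
python3 -m inch '[[-0.002,0,0,0,-1],[-0.01,0,0,0,-1],[-0.05,0,0,0,-1],[-0.1,0,0,0,-1],[-0.15,0,0,0,-1],[-0.2,0,-0.03,0,-1],[-0.2,0,-0.06,0,-1],[-0.2,0,-0.08,0,-1],[-0.2,0,-0.08,0,-1],[-0.2,0,-0.08,0,-1]]'
python3 - <<'E'
from h import *
snap('side','s7',(200,150,340,260),5.5); snap('top','t7')
for n,X in (('rimFR',[.465,-.0897,.056]),('topFR shut+2mm',[.465,-.0897,.071]),('topFR on catch .07rad',[.465,-.0897,.079]),('topFL shut',[.465,.1103,.071]),('FL catch',[.465,.1103,.079])):
    print(n,((proj('side',X)-[200,150]+.5)*5.5).round(1))
E
```

```text
clock: 19.2
tcp_pos: [0.4026, 0.0104, 0.3424]
ee_rot: [0.002, 1.57, 0.002]
wrist_force: [-0.2, 0.3, 0.5]
grip_width: -0.001
rimFR [230.  500.6]
topFR shut+2mm [227.6 477.5]
topFR on catch .07rad [226.3 465. ]
topFL shut [167.7 212.7]
FL catch [166.3 200.6]
```

View pics/s7.png

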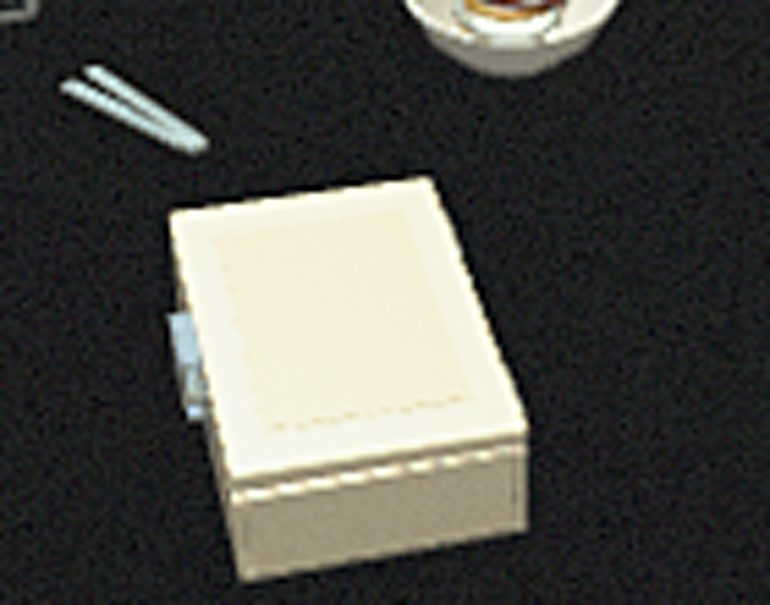

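View pics/t7.png

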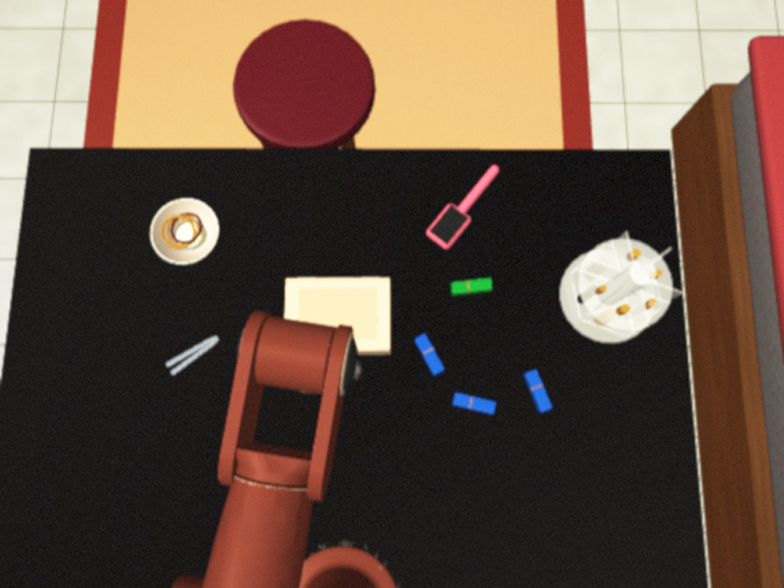

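In the side crop the lid's front corners are at (232,475) and (170,212). I predicted (228,478) and (168,213) for shut, and rows 465 and 201 for resting on the catch, so the lid is shut. In the top view the bystanders have not moved. Handing in.

```bash
python3 -c "
from h import *
delta([.4,.01,.34]); print(sign_off())"
```

```text
tcp [0.4027 0.0104 0.3422] jaw heading 90.0 toolx [-0.001  0.    -1.   ] t 19.3 F [-0.9 -0.7  0.1] grip 0.004 q6 -1.73 [ 0.0022 -0.0004 -0.0027]
the job is handed in; nothing more can be done
None
```

The job is handed in: the rose lipstick lies flat in the empty compartment and the lid is clicked shut. It took 19.3 s of the 64 s allowed.

- **Lipstick:** I picked the rose tube up off the granite, lowered it onto the compartment floor and let go. A close picture after release showed it lying flat.
- **Lid:** I swung the lid down from behind with the fingers shut, then pressed just behind its free edge in steps of 0.5 to 1.5 mm. The upward wrist force rose to about 11 N and fell to about 0. It then met a hard stop about 2 mm above flush, where I stopped at about 14 N, or 16 N counting the sideways part.
- **Last checks:** After I backed off, the lid corners were within about 4 pixels of the shut prediction in an enlarged crop, and 10 or more from the position for resting on the catch. The case, tweezer, brush, bowl and organiser looked unmoved in the top view, and the arm was clear. No check failed.
- **Disagreement:** The two cameras differed by about 5 mm on where the lipstick lay before the grasp. I aimed between the two and the grasp held.

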